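# Set the length stop of a jeweller's cutting guide to a brass bar

### The arm

A 6-joint arm with a two-finger parallel gripper is mounted at the origin on the work surface. World frame = base frame: x ahead of the robot, y to its left, z up, the work surface at z = 0. Lengths are in mm, angles in rad, forces in N, time in s.
With the tool pointing down it reaches from about 400 to 925 mm from the base axis. Payload 12.5 kg.
Tool frame: the origin (TCP) lies at the very end of the fingers, on their centre line; the grasp point (between the pads) lies behind it (env.grip_depth is the z of the grasp point in the tool frame, in mm); z points along the fingers, y is the line along which they close (so a half turn about z gives the same grasp; the last joint's range is limited). The gripper opens to 95 mm and grips with 3 to 60 N. Pads are 20 mm wide; open, the fingers measure 119 mm over their backs; the gripper's body (75 mm by 180 mm) begins 59 mm behind the grasp point.
Start: joints at [1.047, 0.491, 1.559, -0, 1.092, -0.106], TCP at [253.58, 571.265, 214.661] pointing down, gripper open.
Joint ranges: [-3.1, 3.1], [-0.84, 2.19], [0.05, 2.79], [-1.13, 4.28], [0.06, 2.93], [-2.69, 2.69]. Speed limits (rad/s): [2.22, 2.22, 2.79, 3.14, 3.14, 3.14].

### API

Orientations are given as [roll, pitch, yaw] about the fixed x, y, z axes, in that order (R = Rz(yaw) Ry(pitch) Rx(roll)).
In Python, from cell import env, optics gives the robot as it stands.
- The arm moves only by the tool step_arm, never from a script. Its argument "moves" is a list of rows, each an object of numbers: "tx", "ty", "tz": the shift along the tool's x, y, z in mm; "roll": the turn about the tool's z in rad. In form: [{"tx": .., "ty": .., "tz": .., "roll": ..}, ...]. A call has 1 to 12 rows; each row is the pose to reach, as a shift and turn from the pose commanded when the call began, along the tool's axes at that moment; what a row does not reach only later rows make up. A row lasts 1/12 s, in which the tool goes at most 41.7 mm and 7.16 degrees, less where a joint would pass 70% of its speed; a pose out of reach is approached as far as the arm can. A call with a gripper value outside its range is refused whole. "grip" is the finger opening in mm, from 0 to 95.1, set as the call begins (left out, the last holds). The fingers move at their own pace and stop on an object; the grip force is fixed at half the most. Time passes only in rows, so rows that repeat a pose let the fingers close. It gives the time, the measured TCP pose, the force, the opening and the grip force at its end, in the units of the state.
- env.state(): the state, without advancing time (a new reading comes with each control period).
- optics.read_camera(name): name is "scene" or "top"; returns a dict with "pixels" (400x640x3 uint8, blue, green, red), "mtx" (3x3 intrinsics, pixels), "dist" ([k1, k2, p1, p2, k3] as OpenCV has them; the pictures are not rectified), "view" (4x4, takes a point from world to camera coordinates). Camera axes: x right, y down, z forward; pixel columns grow to the right and rows downward; lengths in mm; the calibration is good to about 2 mm. A picture is of the moment at which its call begins. There is no depth.
- env.job_done(): hands the job in; it is judged then, once.
The state is a dict: "t": time; "joints": joint angles; "qvel": joint speeds; "tau": joint torques, N m; "eef_pos": TCP position; "tcp_rot": TCP orientation; "ft_force": force on the tool from outside, world axes, zero at the start; "moment": the same for the moment, N m; "opening": opening from 0.0 (shut) to 1.0 (fully open); "grip_force": force on a finger pad.
Only numpy, scipy, OpenCV 4.12 (cv2) and the standard library are available. Lean on these libraries where they do the work, as an engineer would, in place of code of your own. Each camera call takes 0.05 s, during which the arm holds its last target. There are 200 camera calls.

### The job

Set the sliding length stop of the cutting guide to the brass bar that lies in its groove: loosen the stop's black clamp knob, slide the stop along its rail until it has pushed the bar fully home against the steel end block with no gap at either end, and then turn the knob fully back to lock the stop there. Leave the spare bar on the guide's board and the other things on the bench where they are.

Things in the scene. Friction and masses are not known exactly. Their poses are not given: they have to be found in the camera images.
- guide: Cutting guide fixed to the bench: dark board, x -75 to +115 mm, 360 mm along y, 18 mm thick; origin on its underside, y along the rail. Steel rail 30 mm wide at x=-35 mm, top 38 mm high. Groove for the bar between two wood strips 8 mm high, centre x=+12 mm. At the -y end a dark steel end block 52 mm high, its +y face at y=-135 mm. The spare bar is parked near x=+75 mm.
- end_face (a point): Point on the end block's face where the bar must butt: groove centre, 30 mm above the bench; axes as the guide's (the face looks to +y).
- stop (a joint): Position of the sliding aluminium stop, in m: the clear distance between its face and the end block's face; grows towards the guide's +y, 0 to 0.245. It slides easily (1 to 2 N) when the clamp is loose and is held fast by friction when tight.
- stop_face (a point): Point on the stop's face (looks to -y) that meets the bar: on the groove's centre line, 33 mm above the bench; axes as the guide's. The stop is an aluminium block astride the rail, 50 mm along y, 75 mm high, with a 14 mm thick arm over the groove. The knob sits on its sloping back, leaning 30 degrees from vertical to the guide's +y.
- clamp (a joint): Angle of the clamp knob in rad: 0 = fully tight (end of turn), 1.4 = fully loose. Grows anticlockwise as seen looking down on the knob. The stop is held below about 0.5 and quite free above 0.7. Turning takes about 0.15 N m. The knob moves with the stop.
- clamp_grip (a point): Centre of the knob's black wing: a bar 64 mm long (own x), 14 mm thick (own y), 24 mm high (own z, the turning axis, pointing out of the knob, 30 degrees from vertical). A thin neck leaves 16 mm below the wing, so fingertips may reach 25 mm below this point. Tight, the wing lies across the rail (its x axis along the guide's x).
- bar_long: Plain brass bar 130 mm long (own y), 20 x 20 mm, 0.42 kg, origin at the centre of its underside. It lies either loosely in the groove (this is then the bar to set to) or parked as the spare on the far part of the board.
- bar_short: The same, but 90 mm long, 0.29 kg. One of the two bars is in the groove and the other is parked.
- stump: Bystander: upright round piece of light wood, 64 mm across, 55 mm high, origin at the centre of its underside.
- bangle: Bystander: plain steel bangle lying flat, 68 mm across, 12 mm high, origin at the centre of its underside.
- tin: Bystander: open steel tin, 76 mm across, 110 mm high, with four files standing in it up to 180 mm, origin at the centre of its underside.
There are look-alikes about, which are no part of the job. What is shaped like the bar_short but pink or purple is not meant.

How it is judged:
By the outcome, as a careful person would: the job done as asked, in the order asked, and still so for the second after the job is handed in, with the robot touching nothing.
It also fails if it takes over 35 s, if anything falls off the work surface, if the arm or the gripper's body presses on something with over 40 N, if the wrist force passes 120 N, or if a joint passes its speed limit or range.

## Working session

There is one attempt and no reset: what is moved stays moved. The work goes in short steps, Python scripts to look and compute and a tool call to move; the robot and the scene stay as the last step left them, time stands still between calls to the robot, and variables do not carry over. Pictures are saved under pics/ and viewed, at most 10 in all, crops included, and the job is handed in when it is done.

Besides the shell and the picture viewer there is one more tool, called as a command line: name --argument value ..., lists and objects as JSON in quotes. step_arm: Moves the arm, as the interface text tells. Its arguments: {"type":"object","properties":{"moves":{"type":"array"},"grip":{"type":"number"}},"required":["moves"]}

```bash
mkdir -p pics; ls; python3 - <<'E'
from cell import env, optics
import cv2,pickle
print(env.state(), env.grip_depth)
for n in("scene","top"):
    d=optics.read_camera(n); cv2.imwrite(f"pics/{n}0.png",d["pixels"]); pickle.dump(d,open(f"{n}.pkl","wb"))
    print(d["mtx"],d["dist"],d["view"])
E
```

```text
pics
{'t': 0.0, 'joints': array([ 1.04738837e+00,  4.91579337e-01,  1.55946358e+00, -2.22282889e-05,
        1.09169941e+00, -1.05615329e-01]), 'qvel': array([-0.00094827,  0.00086224, -0.00028597,  0.00042986,  0.00155196,
       -0.00042119]), 'tau': array([-1.72152089e-03, -6.12676692e+01, -2.58177406e+01,  6.91392459e-02,
        4.84309229e-02, -1.26349960e-04]), 'eef_pos': array([253.45664614, 571.02616311, 214.04459893]), 'tcp_rot': array([-3.14044732e+00, -1.01592532e-04,  2.72381023e+00]), 'ft_force': array([ 0.1622707 , -0.08502823,  0.0188061 ]), 'moment': array([-0.09196164, -0.02167404, -0.06181881]), 'grip_force': 0.0, 'opening': 0.9991514144682669} -18.8
[[503.87213156   0.         321.21613434]
 [  0.         503.87213156 196.79510181]
 [  0.           0.           1.        ]] [-0.16275627  0.          0.          0.          0.        ] [[-7.60385200e-01  6.49145241e-01 -2.06107875e-02  4.49735525e+02]
 [ 4.03035311e-01  4.46740433e-01 -7.98739960e-01 -1.84428235e+02]
 [-5.09290572e-01 -6.15656919e-01 -6.01323267e-01  1.56777466e+03]
 [ 0.00000000e+00  0.00000000e+00  0.00000000e+00  1.00000000e+00]]
[[449.60705337   0.         325.94563067]
 [  0.         449.60705337 198.52045481]
 [  0.           0.           1.        ]] [-0.03964597  0.          0.          0.          0.        ] [[-2.25321738e-03 -9.99862059e-01  1.64555740e-02  8.71857474e+00]
 [-9.99606743e-01  1.79207316e-03 -2.79847627e-02  6.11185432e+02]
 [ 2.79514128e-02 -1.65121585e-02 -9.99472895e-01  1.14879118e+03]
 [ 0.00000000e+00  0.00000000e+00  0.00000000e+00  1.00000000e+00]]
```

View pics/scene0.png

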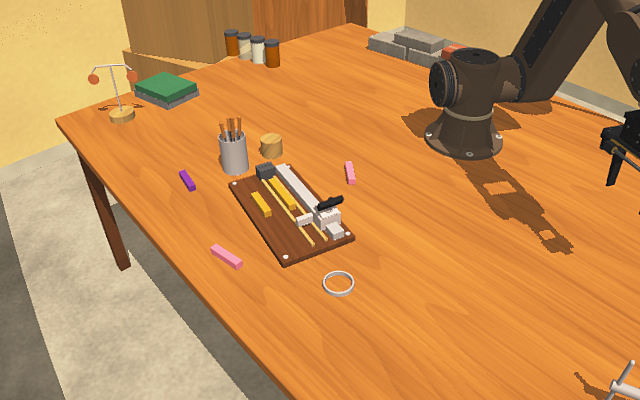

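View pics/top0.png

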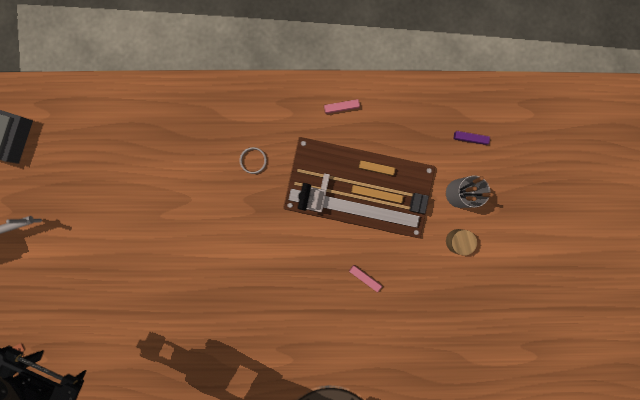

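The scene picture shows the guide at about (290,215), with the black knob at (330,203), the tin at (233,150), the stump at (271,145) and the bangle at (338,284). The top picture shows the guide at (360,188) and the knob at (305,196). Brass bars that could be meant: groove bar (378,194), spare (378,168). Look-alikes: pink (342,106), pink (366,279), purple (472,138). I choose the brass bar between the strips at (378,194), and will check it in a close crop.

```bash
python3 - <<'E'
import cv2
a=cv2.imread("pics/top0.png")[130:245,280:445]
cv2.imwrite("pics/topc.png",cv2.resize(a,None,fx=4.8,fy=4.8,interpolation=cv2.INTER_CUBIC))
a=cv2.imread("pics/scene0.png")[155:270,222:362]
cv2.imwrite("pics/scenec.png",cv2.resize(a,None,fx=5,fy=5,interpolation=cv2.INTER_CUBIC))
E
```

```text
(no output)
```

View pics/topc.png

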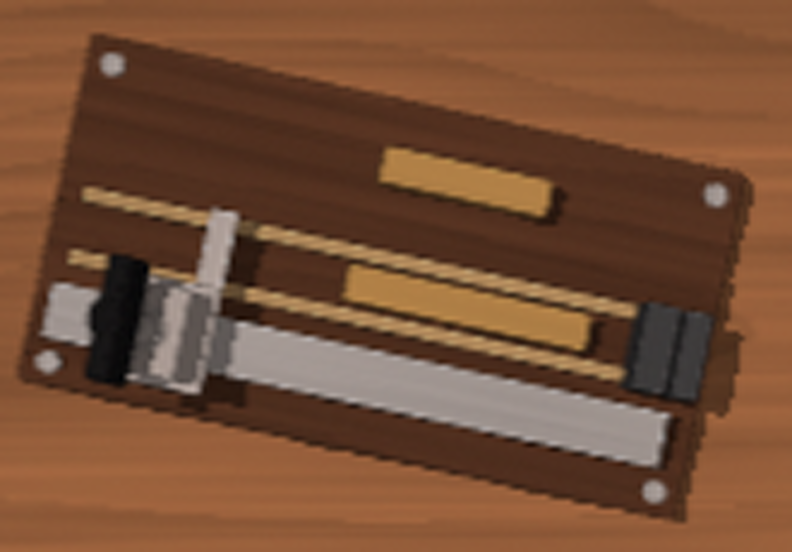

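View pics/scenec.png

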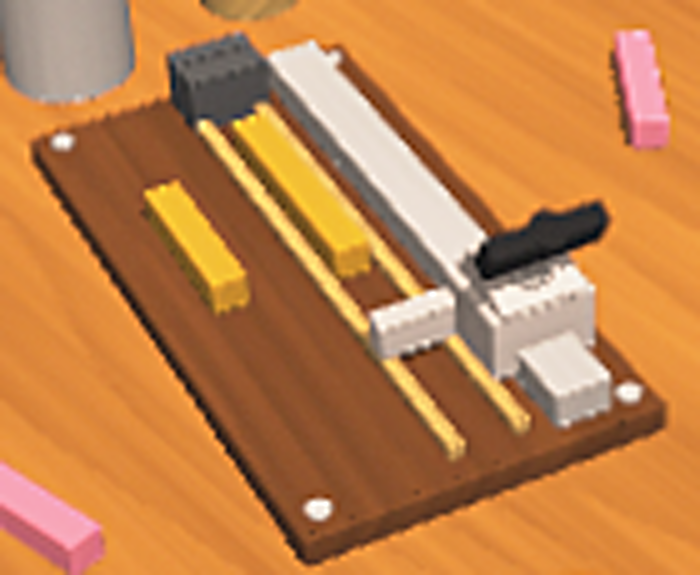

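The crops confirm it: the groove bar (top crop (345–592, 265–350)) is longer than the spare at (465,183), so it's bar_long. The stop stands near the left end with its wing across the rail at (118,320), and the bar has gaps at both ends.

```bash
cat > h.py <<'E'
import numpy as np,cv2,pickle
from scipy.optimize import least_squares
from scipy.spatial.transform import Rotation as R
C={n:pickle.load(open(f"{n}.pkl","rb")) for n in("top","scene")}
def proj(n,P):
    d=C[n];V=d["view"]
    return cv2.projectPoints(np.float64(P).reshape(-1,1,3),cv2.Rodrigues(V[:3,:3])[0],V[:3,3],d["mtx"],d["dist"])[0][:,0]
def ray(n,p):
    d=C[n];V=d["view"];u=cv2.undistortPoints(np.float64([[p]]),d["mtx"],d["dist"])[0,0]
    return -V[:3,:3].T@V[:3,3], V[:3,:3].T@np.array([*u,1])
def onz(n,p,z):
    c,r=ray(n,p);return c+r*(z-c[2])/r[2]
def tri(pt,ps):
    A=[];b=[]
    for n,p in(("top",pt),("scene",ps)):
        c,r=ray(n,p);r/=np.linalg.norm(r);M=np.eye(3)-np.outer(r,r);A.append(M);b.append(M@c)
    return np.linalg.lstsq(np.vstack(A),np.hstack(b),rcond=None)[0]
T=lambda u,v:((u+.5)/4.8-.5+280,(v+.5)/4.8-.5+130)
S=lambda u,v:((u+.5)/5-.5+222,(v+.5)/5-.5+155)
def G(g,P): P=np.atleast_2d(P);return np.array([g[0],g[1],0])+P@R.from_euler('z',g[2]).as_matrix().T
def toG(g,P): return (np.atleast_2d(P)-[g[0],g[1],0])@R.from_euler('z',g[2]).as_matrix()
E
cat > m.py <<'E'
from h import *
tc=[T(92,35),T(750,175),T(686,520),T(20,378)];tp=[(115,180,18),(115,-180,18),(-75,-180,18),(-75,180,18)]
sc=[S(308,548),S(35,148),S(662,405)];sp=[tp[0],tp[1],tp[3]]
def f(g): return np.vstack([proj("top",G(g,tp))-tc,proj("scene",G(g,sp))-sc]).ravel()
r=least_squares(f,[600,0,-.2]);g=r.x;print(g,r.fun.round(1))
k=tri(T(118,320),S(541,240));print("knob",k,toG(g,k))
for a,b in((T(127,258),S(480,265)),(T(107,382),S(605,215))):print(toG(g,tri(a,b)))
for p,z in((T(345,283),38),(T(592,333),38),(T(632,345),52),(T(238,212),40),(T(230,285),40),(T(118,320),95)):print(toG(g,onz("top",p,z)))
np.save("g.npy",g)
E
python3 m.py
```

```text
[ 6.20850598e+02 -7.47345454e+01 -2.09659974e-01] [-0.2 -0.7 -0.3 -0.7 -1.7 -0.2 -0.7  0.4 -0.9 -1.6 -1.6 -2.4  1.3 -1. ]
knob [614.32145061  60.54099381  96.21431369] [[-34.54070775 130.95434617  96.21431369]]
[[ -2.73161782 132.60727724  95.20109585]]
[[-67.05356925 130.62441001  98.08659879]]
[[10.27698117 21.08539003 38.        ]]
[[  11.42923884 -111.26104725   38.        ]]
[[   8.72156152 -130.40659262   52.        ]]
[[34.93168705 83.56480301 40.        ]]
[[-3.30228693 79.7962595  40.        ]]
[[-34.66024714 131.08399146  95.        ]]
```

```bash
cat >> h.py <<'E'
def shift(p0,yaw,p1):
    tool=R.from_euler('xyz',[np.pi,0,yaw]).as_matrix()
    return tool.T@(np.array(p1)-p0)
E
python3 - <<'E'
from h import *
g=np.load("g.npy")
k=G(g,[-35,131,0])[0];k[2]=214.661
print(k,shift([253.58,571.265,214.661],2.7238,k), "roll",2.7238-g[2])
E
```

```text
[613.88171787  60.68123917 214.661     ] [-5.36477284e+02 -3.20476564e+02 -3.92470599e-14] roll 2.9334599738115035
```

step_arm --moves '[{"tx":-536.5,"ty":-320.5,"tz":0,"roll":2.933},{"tx":-536.5,"ty":-320.5,"tz":0,"roll":2.933},{"tx":-536.5,"ty":-320.5,"tz":0,"roll":2.933},{"tx":-536.5,"ty":-320.5,"tz":0,"roll":2.933},{"tx":-536.5,"ty":-320.5,"tz":0,"roll":2.933},{"tx":-536.5,"ty":-320.5,"tz":0,"roll":2.933},{"tx":-536.5,"ty":-320.5,"tz":0,"roll":2.933},{"tx":-536.5,"ty":-320.5,"tz":0,"roll":2.933},{"tx":-536.5,"ty":-320.5,"tz":0,"roll":2.933},{"tx":-536.5,"ty":-320.5,"tz":0,"roll":2.933},{"tx":-536.5,"ty":-320.5,"tz":0,"roll":2.933},{"tx":-536.5,"ty":-320.5,"tz":0,"roll":2.933}]' --grip 50

```text
t: 1.1
eef_pos: [542.6, 160.8, 214.5]
tcp_rot: [-3.141, 0.0, 1.218]
ft_force: [1.3, 1.0, -0.6]
opening: 0.525
grip_force: 0.0
```

```bash
python3 - <<'E'
from h import *
from cell import env
s=env.state();print(s["eef_pos"],s["tcp_rot"])
p=s["eef_pos"]; print(shift(p,s["tcp_rot"][2],[613.88,60.68,214.66]), s["tcp_rot"][2]+.2097)
E
```

```text
[542.60016579 160.78220743 214.52310132] [-3.14131624e+00  4.87862362e-05  1.21757422e+00]
[-69.26487723 101.5068642   -0.13689868] 1.427274217798715
```

step_arm --moves '[{"tx":-69.3,"ty":101.5,"tz":0,"roll":1.43},{"tx":-69.3,"ty":101.5,"tz":0,"roll":1.43},{"tx":-69.3,"ty":101.5,"tz":0,"roll":1.43},{"tx":-69.3,"ty":101.5,"tz":0,"roll":1.43},{"tx":-69.3,"ty":101.5,"tz":0,"roll":1.43},{"tx":-69.3,"ty":101.5,"tz":0,"roll":1.43},{"tx":-69.3,"ty":101.5,"tz":0,"roll":1.43},{"tx":-69.3,"ty":101.5,"tz":0,"roll":1.43},{"tx":-69.3,"ty":101.5,"tz":40,"roll":1.43},{"tx":-69.3,"ty":101.5,"tz":70,"roll":1.43},{"tx":-69.3,"ty":101.5,"tz":75,"roll":1.43},{"tx":-69.3,"ty":101.5,"tz":75,"roll":1.43}]'

```text
t: 2.1
eef_pos: [612.4, 63.0, 136.7]
tcp_rot: [3.141, 0.005, -0.213]
ft_force: [-0.2, -0.3, 0.1]
opening: 0.526
grip_force: 0.0
```

```bash
python3 - <<'E'
from h import *
from cell import env,optics
s=env.state();print(s)
g=np.load("g.npy");print(toG(g,s["eef_pos"]),s["tcp_rot"][2]-g[2])
a=optics.read_camera("scene")["pixels"][110:270,222:402]
b=optics.read_camera("top")["pixels"][130:245,250:445]
cv2.imwrite("pics/c2.png",np.vstack([cv2.resize(a,(630,560//2*1),interpolation=cv2.INTER_CUBIC)]) if 0 else cv2.resize(a,None,fx=3.7,fy=3.7,interpolation=cv2.INTER_CUBIC))
E
```

```text
{'t': 2.1, 'joints': array([-4.73152332e-03,  5.63557484e-01,  1.66106100e+00,  6.12791354e-05,
        9.21924304e-01,  1.77939819e+00]), 'qvel': array([ 2.85674147e-04, -3.18860053e-02, -3.70899552e-02, -6.57359122e-04,
        2.69891278e-02,  5.50379197e-01]), 'tau': array([-5.36535610e-02, -6.03042698e+01, -2.12212551e+01,  1.50724902e-02,
       -4.17087609e-01,  1.32023497e-01]), 'eef_pos': array([612.44888324,  63.01617391, 136.70298697]), 'tcp_rot': array([ 3.1406151 ,  0.00485289, -0.21337291]), 'ft_force': array([-0.17673739, -0.25485874,  0.10302411]), 'moment': array([-0.0541694 ,  0.16966114, -0.01120167]), 'grip_force': 0.0, 'opening': 0.5260249585117771}
[[-36.88742178 132.98559168 136.70298697]] -0.0037129388244754036
```

View pics/c2.png

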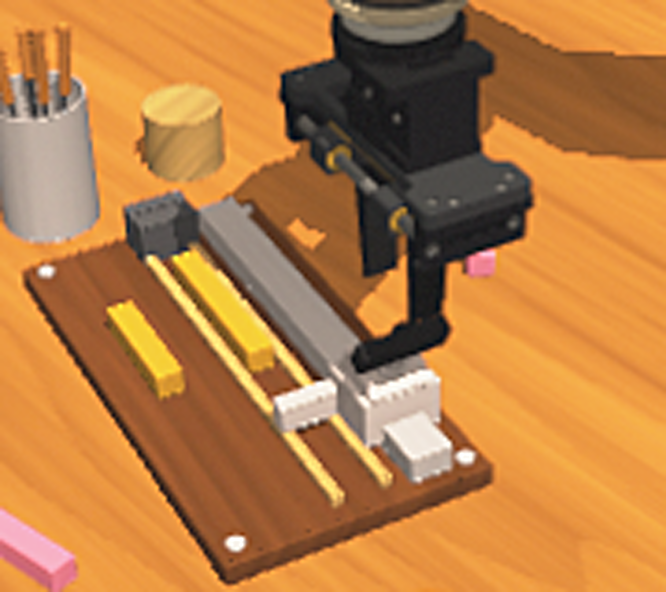

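The gripper hovers above the wing with one finger on each side of it (tips about (378,270) and (425,300), wing at (405,345)). Everything else is where it was, so I go down.

step_arm --moves '[{"tx":2,"ty":2,"tz":15,"roll":0},{"tx":2,"ty":2,"tz":30,"roll":0},{"tx":2,"ty":2,"tz":42,"roll":0},{"tx":2,"ty":2,"tz":50,"roll":0},{"tx":2,"ty":2,"tz":52,"roll":0},{"tx":2,"ty":2,"tz":52,"roll":0}]'

```text
t: 2.7
eef_pos: [615.2, 60.7, 87.3]
tcp_rot: [3.142, 0.001, -0.206]
ft_force: [-0.1, -0.1, -0.6]
opening: 0.525
grip_force: 0.0
```

step_arm --moves '[{"tx":0,"ty":0,"tz":0,"roll":0},{"tx":0,"ty":0,"tz":0,"roll":0},{"tx":0,"ty":0,"tz":0,"roll":0}]' --grip 32

```text
t: 2.95
eef_pos: [615.6, 60.7, 88.3]
tcp_rot: [-3.141, -0.001, -0.206]
ft_force: [-0.1, 0.2, 0.3]
opening: 0.38
grip_force: 0.0
```

step_arm --moves '[{"tx":-1,"ty":0,"tz":4,"roll":0},{"tx":-1,"ty":0,"tz":4,"roll":0},{"tx":-1,"ty":0,"tz":4,"roll":0}]' --grip 24

```text
t: 3.2
eef_pos: [614.9, 60.7, 84.4]
tcp_rot: [-3.141, -0.002, -0.206]
ft_force: [-0.2, 0.4, 6.3]
opening: 0.29
grip_force: 27.5
```

step_arm --moves '[{"tx":0,"ty":0,"tz":0,"roll":0},{"tx":0,"ty":0,"tz":0,"roll":0}]' --grip 10

```text
t: 3.37
eef_pos: [614.9, 60.8, 84.4]
tcp_rot: [-3.141, -0.002, -0.206]
ft_force: [0.2, -0.5, 6.0]
opening: 0.289
grip_force: 27.4
```

step_arm --moves '[{"tx":0,"ty":0,"tz":0,"roll":-0.1},{"tx":0,"ty":0,"tz":0,"roll":-0.2},{"tx":0,"ty":0,"tz":0,"roll":-0.3},{"tx":0,"ty":0,"tz":0,"roll":-0.4},{"tx":0,"ty":0,"tz":0,"roll":-0.5},{"tx":0,"ty":0,"tz":0,"roll":-0.5}]'

```text
t: 3.87
eef_pos: [614.6, 61.0, 84.6]
tcp_rot: [3.141, -0.001, 0.301]
ft_force: [-2.3, 0.8, 8.9]
opening: 0.27
grip_force: 30.6
```

```bash
cat > st.py <<'E'
from h import *
from cell import env
s=env.state();g=np.load("g.npy");print(toG(g,s["eef_pos"]).round(1),"yaw",s["tcp_rot"][2]-g[2],"F",toG([0,0,g[2]],s["ft_force"]).round(1),"M",s["moment"].round(2),"open",s["opening"]*95.1,s["grip_force"],"q6",s["joints"][5],s["t"])
E
python3 st.py
```

```text
[[-34.3 131.4  84.6]] yaw 0.5104942404682205 F [[-2.4  0.3  8.9]] M [-0.58  0.52  0.26] open 25.698170368251944 30.55132266764808 q6 1.26228888764563 3.8667
```

step_arm --moves '[{"tx":0,"ty":0,"tz":0,"roll":-0.1},{"tx":0,"ty":0,"tz":0,"roll":-0.2},{"tx":0,"ty":0,"tz":0,"roll":-0.3},{"tx":0,"ty":0,"tz":0,"roll":-0.4},{"tx":0,"ty":0,"tz":0,"roll":-0.5},{"tx":0,"ty":0,"tz":0,"roll":-0.6},{"tx":0,"ty":0,"tz":0,"roll":-0.7},{"tx":0,"ty":0,"tz":0,"roll":-0.8},{"tx":0,"ty":0,"tz":0,"roll":-0.85},{"tx":0,"ty":0,"tz":0,"roll":-0.85}]'

```text
t: 4.7
eef_pos: [613.1, 61.2, 83.4]
tcp_rot: [-3.139, 0.001, 1.148]
ft_force: [-6.1, 1.7, 2.3]
opening: 0.194
grip_force: 29.1
```

```bash
python3 st.py
```

```text
[[-35.9 131.4  83.4]] yaw 1.3573850398664407 F [[-6.3  0.4  2.3]] M [0.09 0.68 0.11] open 18.462027825172914 29.100380069576204 q6 0.41512571081475463 4.7
```

step_arm --moves '[{"tx":-2,"ty":0.4,"tz":0,"roll":0},{"tx":-5.9,"ty":1.3,"tz":0,"roll":0},{"tx":-11.7,"ty":2.5,"tz":0,"roll":0},{"tx":-17.6,"ty":3.8,"tz":0,"roll":0},{"tx":-23.4,"ty":5.1,"tz":0,"roll":0},{"tx":-29.3,"ty":6.4,"tz":0,"roll":0},{"tx":-35.2,"ty":7.6,"tz":0,"roll":0},{"tx":-41,"ty":8.9,"tz":0,"roll":0},{"tx":-46.9,"ty":10.2,"tz":0,"roll":0},{"tx":-52.8,"ty":11.5,"tz":0,"roll":0},{"tx":-56,"ty":12.2,"tz":0,"roll":0},{"tx":-58.6,"ty":12.7,"tz":0,"roll":0}]'

```text
t: 5.7
eef_pos: [600.3, 2.3, 83.4]
tcp_rot: [-3.139, 0.001, 1.144]
ft_force: [-5.2, 1.3, 1.8]
opening: 0.193
grip_force: 29.1
```

```bash
python3 st.py
```

```text
[[-36.1  71.1  83.4]] yaw 1.3537113991497112 F [[-5.4  0.2  1.8]] M [0.11 0.67 0.14] open 18.321658267281713 29.120317074120976 q6 0.3203833227660188 5.7
```

step_arm --moves '[{"tx":-3.9,"ty":0.8,"tz":0,"roll":0},{"tx":-7.8,"ty":1.7,"tz":0,"roll":0},{"tx":-11.7,"ty":2.5,"tz":0,"roll":0},{"tx":-15.6,"ty":3.4,"tz":0,"roll":0},{"tx":-17.6,"ty":3.8,"tz":0,"roll":0},{"tx":-19.5,"ty":4.2,"tz":0,"roll":0}]'

```text
t: 6.2
eef_pos: [596.2, -16.6, 83.4]
tcp_rot: [-3.139, -0.0, 1.144]
ft_force: [-5.2, 5.7, 1.7]
opening: 0.194
grip_force: 29.2
```

```bash
python3 st.py; python3 - <<'E'
from cell import optics
import cv2,numpy as np
a=optics.read_camera("scene")["pixels"][140:270,222:362]
cv2.imwrite("pics/c3.png",cv2.resize(a,None,fx=4.5,fy=4.5,interpolation=cv2.INTER_CUBIC))
E
```

```text
[[-36.2  51.8  83.4]] yaw 1.3536899386847754 F [[-6.3  4.4  1.7]] M [0.64 0.6  0.12] open 18.49568360417629 29.24732242783648 q6 0.2872232320269157 6.2
```

View pics/c3.png

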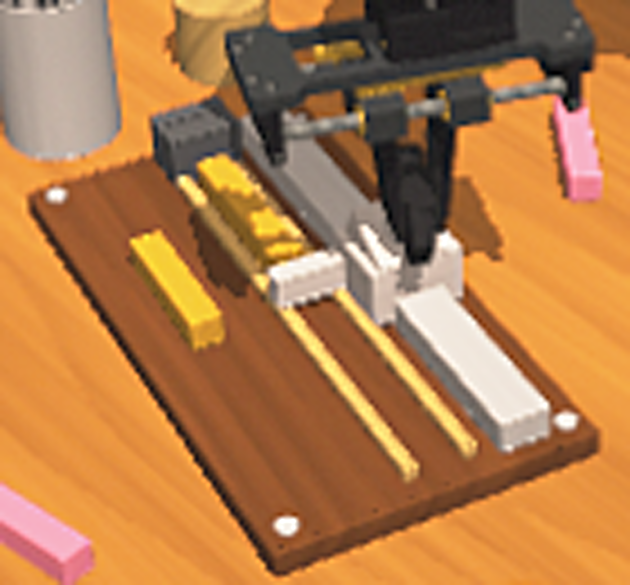

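The stop came with the gripper. Its arm at (305,275) is now at the bar's end (270,250), and the bar is near the block at (195,140). I keep pushing in small steps and watch the force.

step_arm --moves '[{"tx":-1,"ty":0.2,"tz":0,"roll":0},{"tx":-2,"ty":0.4,"tz":0,"roll":0},{"tx":-2.9,"ty":0.6,"tz":0,"roll":0},{"tx":-2.9,"ty":0.6,"tz":0,"roll":0}]'

```text
t: 6.58
eef_pos: [595.6, -19.4, 83.5]
tcp_rot: [-3.139, 0.0, 1.144]
ft_force: [-4.7, 4.5, 2.9]
opening: 0.195
grip_force: 29.2
```

```bash
python3 st.py
```

```text
[[-36.2  48.8  83.5]] yaw 1.353849576604075 F [[-5.5  3.5  2.9]] M [0.38 0.6  0.1 ] open 18.57064975475665 29.249757258512545 q6 0.28234485205613985 6.5833
```

step_arm --moves '[{"tx":-1,"ty":0.2,"tz":0,"roll":0},{"tx":-2,"ty":0.4,"tz":0,"roll":0},{"tx":-2.9,"ty":0.6,"tz":0,"roll":0},{"tx":-2.9,"ty":0.6,"tz":0,"roll":0}]'

```text
t: 6.92
eef_pos: [594.9, -22.3, 83.4]
tcp_rot: [-3.139, 0.0, 1.144]
ft_force: [-5.7, 4.4, 2.5]
opening: 0.193
grip_force: 29.2
```

```bash
python3 st.py
```

```text
[[-36.3  45.9  83.4]] yaw 1.3538634211459766 F [[-6.5  3.1  2.5]] M [0.41 0.57 0.11] open 18.36789842096795 29.24490915829665 q6 0.27736716323492144 6.9167
```

step_arm --moves '[{"tx":-1,"ty":0.2,"tz":0,"roll":0},{"tx":-2,"ty":0.4,"tz":0,"roll":0},{"tx":-3,"ty":0.6,"tz":0,"roll":0},{"tx":-3,"ty":0.6,"tz":0,"roll":0}]'

```text
t: 7.25
eef_pos: [594.7, -23.4, 83.6]
tcp_rot: [-3.139, -0.003, 1.144]
ft_force: [-1.9, 18.9, 2.9]
opening: 0.193
grip_force: 29.4
```

```bash
python3 st.py
```

```text
[[-36.3  44.7  83.6]] yaw 1.3533819940835707 F [[-5.8 18.1  2.9]] M [2.88 0.1  0.13] open 18.352621688989895 29.438573210936738 q6 0.27220633503552244 7.25
```

The bar is home: force jumped to 18 N and the travel stopped. Now I turn back while keeping the press.

step_arm --moves '[{"tx":0,"ty":0,"tz":0,"roll":0.1},{"tx":0,"ty":0,"tz":0,"roll":0.2},{"tx":0,"ty":0,"tz":0,"roll":0.3},{"tx":0,"ty":0,"tz":0,"roll":0.4},{"tx":0,"ty":0,"tz":0,"roll":0.5},{"tx":0,"ty":0,"tz":0,"roll":0.5}]'

```text
t: 7.75
eef_pos: [595.1, -24.4, 84.2]
tcp_rot: [-3.141, -0.001, 0.639]
ft_force: [-2.7, 13.2, 8.0]
opening: 0.248
grip_force: 31.1
```

```bash
python3 st.py
```

```text
[[-35.6  43.9  84.2]] yaw 0.848408294855642 F [[-5.4 12.3  8. ]] M [1.55 0.21 0.4 ] open 23.60880397559936 31.12491135718301 q6 0.7781211938682415 7.75
```

step_arm --moves '[{"tx":0,"ty":0,"tz":0,"roll":0.1},{"tx":0,"ty":0,"tz":0,"roll":0.2},{"tx":0,"ty":0,"tz":0,"roll":0.3},{"tx":0,"ty":0,"tz":0,"roll":0.3}]'

```text
t: 8.08
eef_pos: [596.5, -24.4, 84.8]
tcp_rot: [3.141, -0.004, 0.339]
ft_force: [1.6, 12.2, 9.2]
opening: 0.265
grip_force: 32.5
```

```bash
python3 st.py
```

```text
[[-34.3  44.1  84.8]] yaw 0.548541770874392 F [[-1.  12.3  9.2]] M [ 1.47 -0.53  0.31] open 25.23712833160509 32.457832898944616 q6 1.0781361616895486 8.0833
```

Still pressing with 12 N, so I turn on to tight and a little past it.

step_arm --moves '[{"tx":0,"ty":0,"tz":0,"roll":0.1},{"tx":0,"ty":0,"tz":0,"roll":0.2},{"tx":0,"ty":0,"tz":0,"roll":0.3},{"tx":0,"ty":0,"tz":0,"roll":0.4},{"tx":0,"ty":0,"tz":0,"roll":0.5},{"tx":0,"ty":0,"tz":0,"roll":0.55},{"tx":0,"ty":0,"tz":0,"roll":0.55}]'

```text
t: 8.67
eef_pos: [595.6, -25.3, 85.2]
tcp_rot: [-3.141, -0.002, -0.209]
ft_force: [-3.9, 5.7, 15.7]
opening: 0.284
grip_force: 31.9
```

```bash
python3 st.py
```

```text
[[-35.   43.1  85.2]] yaw 0.0009212509487140086 F [[-5.   4.7 15.7]] M [0.3  0.87 0.08] open 27.030913604984356 31.918432713732727 q6 1.6256634724959476 8.6667
```

step_arm --moves '[{"tx":0,"ty":0,"tz":0,"roll":0.05},{"tx":0,"ty":0,"tz":0,"roll":0.1},{"tx":0,"ty":0,"tz":0,"roll":0.15},{"tx":0,"ty":0,"tz":0,"roll":0.15}]'

```text
t: 9.0
eef_pos: [595.4, -25.3, 85.4]
tcp_rot: [-3.141, -0.001, -0.359]
ft_force: [-6.7, 5.3, 20.1]
opening: 0.281
grip_force: 32.6
```

```bash
python3 st.py
```

```text
[[-35.2  43.1  85.4]] yaw -0.14885408847416912 F [[-7.7  3.7 20.1]] M [0.37 1.34 0.03] open 26.72884237979824 32.56551922095241 q6 1.7753924975764297 9.0
```

step_arm --moves '[{"tx":0,"ty":0,"tz":0,"roll":0},{"tx":0,"ty":0,"tz":0,"roll":0},{"tx":0,"ty":0,"tz":0,"roll":0},{"tx":0,"ty":0,"tz":0,"roll":0}]' --grip 48

```text
t: 9.33
eef_pos: [595.2, -26.0, 83.4]
tcp_rot: [-3.142, 0.0, -0.356]
ft_force: [-0.5, -0.2, 1.0]
opening: 0.482
grip_force: 0.0
```

step_arm --moves '[{"tx":0,"ty":0,"tz":-20,"roll":0},{"tx":0,"ty":0,"tz":-50,"roll":0},{"tx":0,"ty":0,"tz":-80,"roll":0},{"tx":-150,"ty":100,"tz":-100,"roll":0},{"tx":-150,"ty":100,"tz":-100,"roll":0},{"tx":-150,"ty":100,"tz":-100,"roll":0},{"tx":-150,"ty":100,"tz":-100,"roll":0},{"tx":-150,"ty":100,"tz":-100,"roll":0},{"tx":-150,"ty":100,"tz":-100,"roll":0}]'

```text
t: 10.08
eef_pos: [417.1, -67.7, 184.1]
tcp_rot: [3.141, 0.0, -0.358]
ft_force: [0.8, 0.1, -0.4]
opening: 0.503
grip_force: 0.0
```

```bash
python3 st.py; python3 - <<'E'
from cell import optics
import cv2,numpy as np
a=optics.read_camera("scene")["pixels"][150:260,222:362]
b=optics.read_camera("top")["pixels"][130:245,285:445]
f=lambda a,s:cv2.resize(a,None,fx=s,fy=s,interpolation=cv2.INTER_CUBIC)
cv2.imwrite("pics/s4.png",f(a,5));cv2.imwrite("pics/t4.png",f(b,5))
E
```

```text
[[-200.8  -35.5  184.1]] yaw -0.1479403151925178 F [[ 0.8  0.3 -0.4]] M [-0.05  0.14  0.  ] open 47.819028160729374 0.0 q6 1.6111124580269858 10.0833
```

View pics/t4.png

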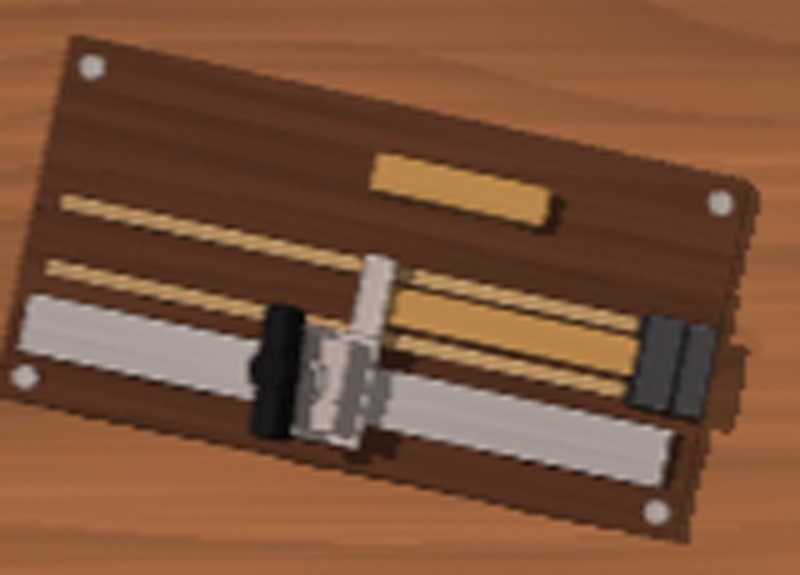

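View pics/s4.png

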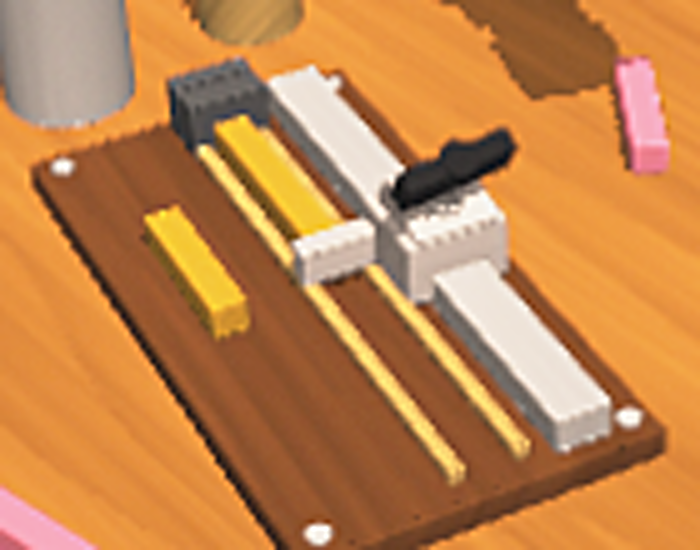

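The bar (520,330 in the top crop) now touches both the stop arm (375,300) and the end block (640,360), and the spare is unmoved. The wing at (278,372) looks slightly off square, so I measure its angle.

```bash
cat > ang.py <<'E'
from h import *
import sys
g=np.load("g.npy")
th=np.linspace(-.3,.6,181)
def wing(c,t):
    z=np.array([0,.5,.866]);rot=R.from_rotvec(z*t).as_matrix()
    P=[(sx*32,sy*7,sz*12) for sx in(-1,1) for sy in(-1,1) for sz in(-1,1)]
    B=np.column_stack([[1,0,0],[0,.866,-.5],z])
    return c+(rot@B@np.array(P).T).T
def run(n,img,c):
    uv=proj(n,G(g,[c]))[0].astype(int); m=np.zeros(img.shape[:2],np.uint8)
    r=22 if n=="top" else 28
    m[uv[1]-r:uv[1]+r,uv[0]-r:uv[0]+r]=(img.max(2)<50)[uv[1]-r:uv[1]+r,uv[0]-r:uv[0]+r]
    k,l,s,_=cv2.connectedComponentsWithStats(m);i=1+s[1:,4].argmax();m=(l==i)
    def cost(p):
        q=proj(n,G(g,wing(c,p[2])))+p[:2]
        h=cv2.convexHull((q*16).astype(np.int32)); M=np.zeros_like(m,np.uint8);cv2.fillConvexPoly(M,h,1,shift=4)
        return (M.astype(bool)^m).sum()
    ys,xs=np.nonzero(m); best=[]
    for t in th:
        o=np.array([xs.mean(),ys.mean()])-proj(n,G(g,[c]))[0]
        best.append(min((cost((o[0]+a,o[1]+b,t)),t) for a in np.arange(-2,2.1,.5) for b in np.arange(-2,2.1,.5)))
    best.sort();mn=best[0][0];print(n,mn,m.sum(),"theta",np.mean([t for c_,t in best if c_<=mn+2]))
if __name__=="__main__":
    from cell import optics
    y=float(sys.argv[1])
    for n in("top","scene"):
        run(n,C[n]["pixels"],np.array([-35,131,96.]))
        run(n,optics.read_camera(n)["pixels"],np.array([-35,y,96.]))
E
python3 ang.py 43.5
```

```text
top 65 247 theta -0.098
top 70 227 theta 0.23249999999999993
scene 157 114 theta 0.1466666666666666
scene 147 96 theta 0.23499999999999993
```

The fit is too noisy to settle the angle. To be certain, I push the wing's +x end towards -y with closed fingers. That turns it to its end and also presses the stop home.

step_arm --moves '[{"tx":168.5,"ty":-144,"tz":0,"roll":-0.148},{"tx":168.5,"ty":-144,"tz":0,"roll":-0.148},{"tx":168.5,"ty":-144,"tz":0,"roll":-0.148},{"tx":168.5,"ty":-144,"tz":0,"roll":-0.148},{"tx":168.5,"ty":-144,"tz":0,"roll":-0.148},{"tx":168.5,"ty":-144,"tz":0,"roll":-0.148},{"tx":168.5,"ty":-144,"tz":0,"roll":-0.148},{"tx":168.5,"ty":-144,"tz":30,"roll":-0.148},{"tx":168.5,"ty":-144,"tz":60,"roll":-0.148},{"tx":168.5,"ty":-144,"tz":85,"roll":-0.148},{"tx":168.5,"ty":-144,"tz":94,"roll":-0.148},{"tx":168.5,"ty":-144,"tz":94,"roll":-0.148}]' --grip 0

```text
t: 11.28
eef_pos: [626.8, 8.9, 87.3]
tcp_rot: [3.141, 0.004, -0.208]
ft_force: [0.1, -0.3, 1.0]
opening: 0.004
grip_force: 0.0
```

```bash
python3 st.py
```

```text
[[-11.6  83.1  87.3]] yaw 0.001555072348591563 F [[ 0.2 -0.2  1. ]] M [-0.06  0.15  0.02] open 0.3402570068336095 0.0 q6 1.6877931718476036 11.2833
```

Now push -y (ty positive).

step_arm --moves '[{"tx":0,"ty":3,"tz":0,"roll":0},{"tx":0,"ty":6,"tz":0,"roll":0},{"tx":0,"ty":9,"tz":0,"roll":0},{"tx":0,"ty":11,"tz":0,"roll":0},{"tx":0,"ty":12,"tz":0,"roll":0},{"tx":0,"ty":12,"tz":0,"roll":0}]'

```text
t: 11.78
eef_pos: [625.7, -3.3, 90.2]
tcp_rot: [-3.141, -0.001, -0.209]
ft_force: [0.7, -0.2, 0.1]
opening: 0.006
grip_force: 0.0
```

```bash
python3 st.py
```

```text
[[-10.2  70.9  90.2]] yaw 0.0010481486298290765 F [[ 0.7 -0.1  0.1]] M [-0.07  0.16 -0.01] open 0.5935384886681344 0.0 q6 1.6685370285185728 11.7833
```

step_arm --moves '[{"tx":0,"ty":1,"tz":0,"roll":0},{"tx":0,"ty":2,"tz":0,"roll":0},{"tx":0,"ty":2,"tz":0,"roll":0}]'

```text
t: 12.03
eef_pos: [625.1, -5.0, 89.7]
tcp_rot: [-3.142, -0.0, -0.208]
ft_force: [0.4, -0.6, -0.2]
opening: -0.001
grip_force: 0.0
```

```bash
python3 st.py
```

```text
[[-10.3  69.1  89.7]] yaw 0.0014191273677209015 F [[ 0.5 -0.5 -0.2]] M [-0.01  0.18 -0.04] open -0.05834340268752235 0.0 q6 1.6653736397349703 12.0333
```

step_arm --moves '[{"tx":-3,"ty":1,"tz":0,"roll":0},{"tx":-3,"ty":2,"tz":0,"roll":0},{"tx":-3,"ty":2,"tz":0,"roll":0}]'

```text
t: 12.28
eef_pos: [621.6, -6.3, 89.6]
tcp_rot: [-3.142, 0.0, -0.208]
ft_force: [0.1, 0.5, -0.4]
opening: 0.006
grip_force: 0.0
```

```bash
python3 st.py
```

```text
[[-13.5  67.1  89.6]] yaw 0.0014421121120858083 F [[-0.   0.5 -0.4]] M [-0.01  0.23 -0.01] open 0.5316259710552441 0.0 q6 1.6626210807895532 12.2833
```

step_arm --moves '[{"tx":0,"ty":1,"tz":0,"roll":0},{"tx":0,"ty":2,"tz":0,"roll":0},{"tx":0,"ty":2,"tz":0,"roll":0}]'

```text
t: 12.53
eef_pos: [621.4, -8.2, 89.6]
tcp_rot: [-3.141, -0.0, -0.208]
ft_force: [0.4, 1.3, -0.0]
opening: 0.005
grip_force: 0.4
```

```bash
python3 st.py
```

```text
[[-13.3  65.1  89.6]] yaw 0.0012949855940649624 F [[ 0.1  1.4 -0. ]] M [0.14 0.18 0.01] open 0.44658960834884537 0.37193193566054106 q6 1.659357477187984 12.5333
```

step_arm --moves '[{"tx":0,"ty":1,"tz":0,"roll":0},{"tx":0,"ty":1.5,"tz":0,"roll":0},{"tx":0,"ty":1.5,"tz":0,"roll":0}]'

```text
t: 12.78
eef_pos: [621.3, -9.0, 89.8]
tcp_rot: [-3.141, -0.001, -0.208]
ft_force: [1.3, 5.7, 0.5]
opening: 0.002
grip_force: 2.8
```

```bash
python3 st.py
```

```text
[[-13.2  64.4  89.8]] yaw 0.001304079898007321 F [[0.1 5.9 0.5]] M [ 0.92 -0.06  0.04] open 0.18114640702325643 2.7894934770301916 q6 1.6569644361661935 12.7833
```

step_arm --moves '[{"tx":0,"ty":1,"tz":0,"roll":0},{"tx":0,"ty":2,"tz":0,"roll":0},{"tx":0,"ty":2,"tz":0,"roll":0}]'

```text
t: 13.03
eef_pos: [621.5, -10.6, 90.2]
tcp_rot: [-3.14, -0.002, -0.208]
ft_force: [3.0, 8.3, 2.5]
opening: 0.006
grip_force: 4.7
```

```bash
python3 st.py
```

```text
[[-12.7  62.9  90.2]] yaw 0.0012646621792365143 F [[1.2 8.7 2.5]] M [ 1.45 -0.33  0.06] open 0.560009351143987 4.683895334601402 q6 1.6536823450404472 13.0333
```

step_arm --moves '[{"tx":0,"ty":1,"tz":0,"roll":0},{"tx":0,"ty":2,"tz":0,"roll":0},{"tx":0,"ty":2,"tz":0,"roll":0}]'

```text
t: 13.28
eef_pos: [621.6, -11.6, 90.6]
tcp_rot: [-3.138, -0.003, -0.209]
ft_force: [4.5, 14.9, 5.7]
opening: 0.003
grip_force: 8.2
```

```bash
python3 st.py
```

```text
[[-12.4  61.9  90.6]] yaw 0.0009262594064072538 F [[ 1.3 15.5  5.7]] M [ 2.68 -0.65  0.01] open 0.29818308712706426 8.246948271989822 q6 1.650551024266739 13.2833
```

step_arm --moves '[{"tx":0,"ty":1,"tz":0,"roll":0},{"tx":0,"ty":2,"tz":0,"roll":0},{"tx":0,"ty":2,"tz":0,"roll":0}]'

```text
t: 13.53
eef_pos: [621.5, -12.1, 90.7]
tcp_rot: [-3.136, -0.004, -0.209]
ft_force: [6.7, 24.9, 5.6]
opening: 0.005
grip_force: 13.3
```

```bash
python3 st.py
```

```text
[[-12.4  61.4  90.7]] yaw 0.0007305662185082273 F [[ 1.3 25.8  5.6]] M [ 4.4  -1.12 -0.11] open 0.4694449266831524 13.303137570619583 q6 1.6473475160253261 13.5333
```

The force rose to 26 N with almost no further travel, so the knob is at its end of turn. I back away and look.

step_arm --moves '[{"tx":0,"ty":-8,"tz":0,"roll":0},{"tx":0,"ty":-25,"tz":0,"roll":0},{"tx":0,"ty":-30,"tz":-20,"roll":0},{"tx":0,"ty":-30,"tz":-60,"roll":0},{"tx":0,"ty":-30,"tz":-100,"roll":0},{"tx":-170,"ty":-30,"tz":-120,"roll":0},{"tx":-170,"ty":-30,"tz":-120,"roll":0},{"tx":-170,"ty":-30,"tz":-120,"roll":0},{"tx":-170,"ty":-30,"tz":-120,"roll":0},{"tx":-170,"ty":-30,"tz":-120,"roll":0},{"tx":-170,"ty":-30,"tz":-120,"roll":0}]'

```text
t: 14.45
eef_pos: [458.3, 49.3, 210.6]
tcp_rot: [-3.141, -0.001, -0.207]
ft_force: [1.1, 0.4, -0.4]
opening: 0.005
grip_force: 0.0
```

```bash
python3 st.py; python3 - <<'E'
from cell import optics
import cv2,numpy as np
a=optics.read_camera("scene")["pixels"][150:260,222:362]
b=optics.read_camera("top")["pixels"][130:245,285:445]
f=lambda a,s:cv2.resize(a,None,fx=s,fy=s,interpolation=cv2.INTER_CUBIC)
cv2.imwrite("pics/st5.png",np.vstack([np.pad(f(a,2.6),((0,0),(0,52),(0,0))),f(b,2.6)]))
E
```

```text
[[-184.8   87.5  210.6]] yaw 0.0022764994451387743 F [[ 1.   0.6 -0.4]] M [-0.03  0.2   0.01] open 0.4853426381418694 0.0 q6 1.7420772509312006 14.45
```

View pics/st5.png

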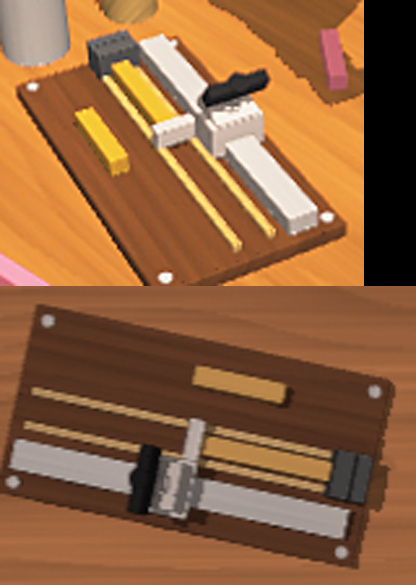

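The wing (top view (145,480), scene (235,87)) now lies square across the rail. The bar sits tight between the stop arm (193,440) and the end block (332,475). The spare and the bystanders are where they were, so I hand in.

```bash
python3 -c "
from cell import env
print(env.job_done())"
```

```text
the job is handed in; nothing more can be done
None
```

The job is handed in at about 14.5 s: the stop is set to the long bar, which sits tight against the end block with no gap visible at either end, and the knob is turned fully back to its end and locked.

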